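# Free the jammed filter case from the drawer tray

### The job

Of the two twin-filter cases in the front pockets of the drawer tray, one sits askew with its corners caught under the pocket's lips. While it still lies in the pocket, turn it square with the pocket so the corners come free, pause a moment, lift it out, and set it down gently, right way up, in the middle of the black rubber pad on the table; leave the other case where it lies.

Things in the scene. Friction and masses are not known exactly. Their poses are not given: they have to be found in the camera images.
- case_askew: Jammed flat case 104 (its x) x 60 (y) x 12 mm, 0.09 kg: black base, clear (whitish) lid, two round filters; lies in a front pocket, turned 27-38 degrees anticlockwise from the drawer's x; square means its length along the drawer's x. Black upright grip fin mid-lid: 12 mm thick (x), 36 wide (y), from 12 to 42 mm above the underside. Origin: centre of underside, z up. Slides freely on the floor.
- case_square: The other case, same shape, size and axes, lying nearly square in the other front pocket; to be left alone.
- drawer: Fixed drawer, grey tray. Origin under tray centre, x away from robot, z up. Floor 10 mm up. Front pockets 130 (x) x 116 (y) mm, centres x -52, y +-60. Lips 16 mm wide along both y sides, z 29-34 mm, leave a slot 84 mm wide (y). Tray walls to 34 mm, drawer sides 48, front (x -140) 60. Kit to 76 mm high beyond x 17, cabinet with flat things to 120 mm high beyond x 150.
- pad: Flat black rubber pad 160 x 130 x 5 mm on the table, fixed, to the left of the drawer. Origin: centre of its underside, x along the 160 mm side, z up; its top is 5 mm above the origin.

How it is judged:
By the outcome, as a careful person would: the job done as asked, in the order asked, and still so for the second after the job is handed in, with the robot touching nothing.
It also fails if it takes over 42 s, if anything falls off the work surface, if the arm or the gripper's body presses on something with over 40 N, if the wrist force passes 120 N, or if a joint passes its speed limit or range.

### The arm

A 6-joint arm with a two-finger parallel gripper is mounted at the origin on the work surface. World frame = base frame: x ahead of the robot, y to its left, z up, the work surface at z = 0. Lengths are in m, angles in rad, forces in N, time in s.
With the tool pointing down it reaches from about 0.425 to 0.95 m from the base axis. Payload 3.5 kg.
Tool frame: the origin (TCP) lies at the very end of the fingers, on their centre line; the grasp point (between the pads) lies 19 mm behind it; z points along the fingers, y is the direction in which the jaws open and shut (so a half turn about z gives the same grasp; the last joint's range is limited). The gripper opens to 85 mm and grips with 20 to 120 N. Pads are 22 mm wide; open, the fingers measure 114 mm over their backs; the gripper's body (76 mm by 85 mm) begins 54 mm behind the grasp point. The pads swing forward as they close: fully open they stand 13 mm farther back than shut.
Start: joints at [-1.358, 0.286, 1.577, -0, 1.279, -0.15], TCP at [0.24, -0.631, 0.198] pointing down, gripper open.
Joint ranges: [-2.77, 2.77], [-0.9, 2.22], [0.21, 2.48], [-1.53, 4.67], [0.24, 2.81], [-2.84, 2.84]. Speed limits (rad/s): [2.79, 2.79, 3.14, 3.14, 3.14, 3.14].

### API

Orientations are given as a unit quaternion [x, y, z, w].
In Python, from plant import ctrl, eyes, ticket gives the robot as it stands.
- The arm moves only by the tool send_rows, never from a script. Its arguments are lists of equal length, an entry for each row: "translation": the shift along the tool's x, y, z in units of 30 mm (1.0 is 30 mm), a list of three; "rotation": the turn, a rotation vector about the tool's x, y, z in units of 5 degrees (1.0 is 5 degrees), a list of three; "grip": the finger opening in mm, from 0 to 85.4. A call has 1 to 5 rows; each row shifts and turns the commanded pose from where the row before left it, along the tool's axes as they then stand; what a row does not reach is not made up. A row lasts 1/8 s, in which the tool goes at most 62.5 mm and 10.7 degrees, less where a joint would pass 70% of its speed; a pose out of reach is approached as far as the arm can. A call is refused whole if a number of a shift passes 1 or a number of a turn 1, either way. A call with a gripper value outside its range is refused whole. The fingers move at their own pace and stop on an object; "squeeze" is the grip in N (left out, the last holds). Time passes only in rows, so rows that do not move let the fingers close. It gives the time, the measured TCP pose, the force and the opening at its end, in the units of the state.
- ctrl.get_state(): the state, without advancing time (a new reading comes with each control period).
- eyes.read_camera(name): name is "side" or "top" or "wrist"; returns a dict with "image" (384x512x3 uint8, blue, green, red), "mtx" (3x3 intrinsics, pixels), "dist_coeffs" ([k1, k2, p1, p2, k3] as OpenCV has them; the pictures are not rectified), "xyz" and "orientation" of the camera in the world; the wrist camera has in their place "hand_eye" (4x4, takes a point from camera to tool coordinates, whose origin is the TCP and whose axes are the flange's). Camera axes: x right, y down, z forward; pixel columns grow to the right and rows downward; lengths in m; the calibration is good to about 2 mm. A picture is of the moment at which its call begins: read the wrist's pose just before it. There is no depth.
- ticket.sign_off(): hands the job in, once; it reports no verdict.
The state is a dict: "time": time; "qpos": joint angles; "dq": joint speeds; "joint_efforts": joint torques, N m; "eef_pos": TCP position; "tcp_rot": TCP orientation; "contact_force": force on the tool from outside, world axes, zero at the start; "wrist_torque": the same for the moment, N m; "opening": opening from 0.0 (shut) to 1.0 (fully open).
Only numpy, scipy, OpenCV 4.12 (cv2) and the standard library are available. Lean on these libraries where they do the work, as an engineer would, in place of code of your own. Each camera call takes 0.05 s, during which the arm holds its last target. There are 200 camera calls.

## Working session

There is one attempt and no reset: what is moved stays moved. The work goes in short steps, Python scripts to look and compute and a tool call to move; the robot and the scene stay as the last step left them, time stands still between calls to the robot, and variables do not carry over. Pictures are saved under pics/ and viewed, about 8 in all and at most 12, crops included, and the job is handed in when it is done.

Besides the shell and the picture viewer there is one more tool, called after "Emit:" by a JSON object that holds its "method" and its "body". send_rows: Moves the arm, as the interface text tells. Its arguments: {"type":"object","properties":{"translation":{"type":"array"},"rotation":{"type":"array"},"grip":{"type":"array"},"squeeze":{"type":"number"}},"required":["translation","rotation","grip"]}

```bash
mkdir -p pics; ls; cat > h.py <<'E'
import numpy as np, cv2
from scipy.spatial.transform import Rotation as R
from plant import ctrl, eyes, ticket
def cam(name):
    s=ctrl.get_state(); c=eyes.read_camera(name)
    if 'hand_eye' in c:
        T=np.eye(4);T[:3,:3]=R.from_quat(s['tcp_rot']).as_matrix();T[:3,3]=s['eef_pos'];T=T@np.array(c['hand_eye'])
    else:
        T=np.eye(4);T[:3,3]=c['xyz'];o=np.array(c['orientation']);T[:3,:3]=R.from_quat(o).as_matrix() if o.size==4 else o.reshape(3,3)
    return c['image'],np.array(c['mtx']),np.array(c['dist_coeffs'],float),T
def ray(px,K,D,T,z):
    u=cv2.undistortPoints(np.array(px,float).reshape(-1,1,2),K,D).reshape(-1,2)
    d=np.c_[u,np.ones(len(u))]@T[:3,:3].T
    return T[:3,3]+d*((z-T[2,3])/d[:,2])[:,None]
E
python3 - <<'E'
from h import *
print(ctrl.get_state())
for n in('top','wrist','side'):
    im,K,D,T=cam(n); np.savez(n,im=im,K=K,D=D,T=T); cv2.imwrite(f'pics/{n}0.png',im); print(n,T.round(3).tolist(),K[0,0])
t=cv2.imread('pics/top0.png');s=cv2.imread('pics/wrist0.png');
cv2.imwrite('pics/a.png',cv2.resize(t,(800,600)))
E
```

```text
pics
{'time': 0.0, 'qpos': array([-1.35800620e+00,  2.87169753e-01,  1.57817681e+00,  3.97022334e-06,
        1.27857827e+00, -1.50001302e-01]), 'dq': array([-0.00120047,  0.00019382,  0.0010241 ,  0.00091586,  0.00028328,
       -0.00186304]), 'joint_efforts': array([-1.14526483e-03, -4.05981266e+01, -2.92628396e+01, -2.52495256e-04,
        5.80523410e-03, -6.43349480e-06]), 'eef_pos': array([ 0.23941994, -0.63033375,  0.19664464]), 'tcp_rot': array([ 9.83592295e-01,  1.80401875e-01, -3.47033184e-05, -1.16557426e-03]), 'contact_force': array([ 0.35959045, -1.26060169,  0.30964833]), 'wrist_torque': array([-0.01746583, -0.02467701,  0.00474589]), 'opening': 0.9983924709761876}
top [[0.023, -0.975, 0.219, 0.352], [-1.0, -0.022, 0.005, 0.081], [0.0, -0.219, -0.976, 0.88], [0.0, 0.0, 0.0, 1.0]] 479.0428677693038
wrist [[0.354, -0.897, -0.264, 0.307], [-0.935, -0.34, -0.098, -0.604], [-0.002, 0.282, -0.959, 0.371], [0.0, 0.0, 0.0, 1.0]] 286.0326151028508
side [[-0.996, -0.066, 0.059, 0.502], [-0.089, 0.734, -0.673, 0.68], [0.001, -0.676, -0.737, 0.687], [0.0, 0.0, 0.0, 1.0]] 391.456008471109
```

View pics/a.png

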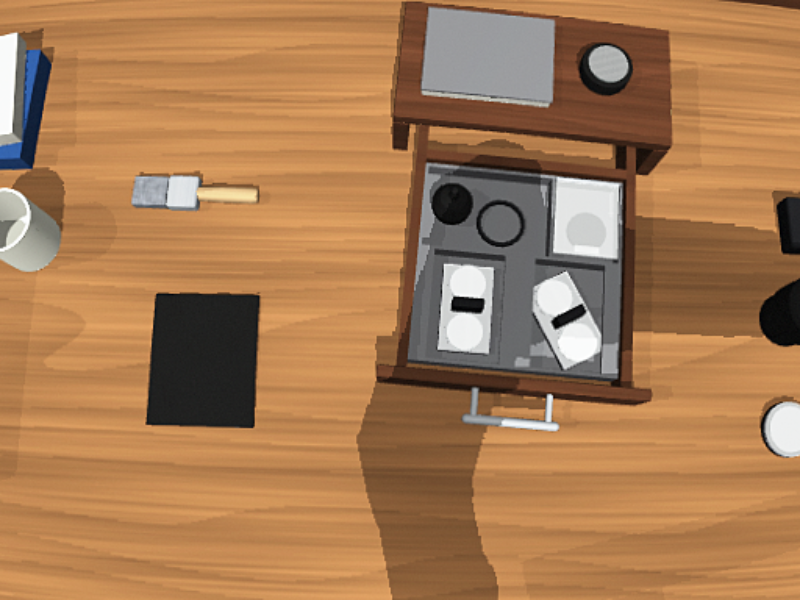

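View pics/side0.png

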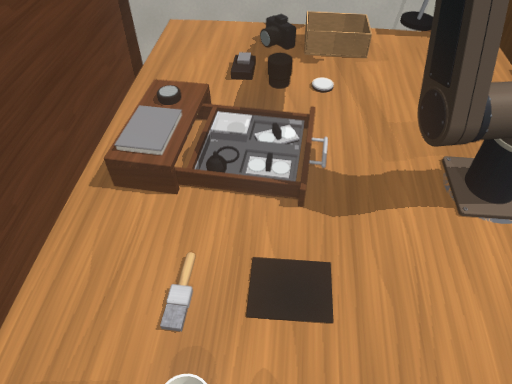

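The top view shows the askew case at the right (−y) pocket, fin ~(568,318) in the 800-wide view. The square case is at the left with fin ~(467,304), and the pad corners run from about (155,293) to (254,427). The side view agrees.

```bash
python3 - <<'E'
from h import *
def L(n): d=np.load(n+'.npz'); return d['im'],d['K'],d['D'],d['T']
def blob(n,box,f):
    im,K,D,T=L(n);x0,y0,x1,y1=box;g=im[y0:y1,x0:x1].astype(int)
    m=f(g).astype(np.uint8);k,l,s,c=cv2.connectedComponentsWithStats(m)
    i=1+np.argmax(s[1:,4]);cn=cv2.findContours((l==i).astype(np.uint8),0,2)[0][0]+[x0,y0]
    return c[i]+[x0,y0],cn,s[i,4]
dark=lambda g:g.max(2)<55
im,K,D,T=L('top')
def tri(p1,p2):
    A=[];b=[]
    o=[]
    for n,p in(('top',p1),('side',p2)):
        i_,K_,D_,T_=L(n);a=ray([p],K_,D_,T_,0)[0];d=a-T_[:3,3];d/=np.linalg.norm(d);P=np.eye(3)-np.outer(d,d);A.append(P);b.append(P@T_[:3,3])
    return np.linalg.solve(sum(A),sum(b))
for nm,bt,bs in(('askew',(350,192,378,212),(268,118,288,142)),('square',(285,186,313,202),(260,148,278,175))):
    c,cn,a=blob('top',bt,dark);c2,_,a2=blob('side',bs,dark)
    print(nm,c,a,c2,a2,'tri',tri(c,c2).round(4))
    for z in(.03,.05): print(z,ray([c],K,D,T,z).round(4))
    r=cv2.boxPoints(cv2.minAreaRect(cn));w=ray(r,K,D,T,.04)[:,:2];e=[w[1]-w[0],w[2]-w[1]];e=max(e,key=np.linalg.norm)
    print('fin long axis',np.degrees(np.arctan2(e[1],e[0])))
white=lambda g:(g.min(2)>130)
for nm,b in(('askew',(335,170,390,240)),('square',(278,165,320,230))):
    c,cn,a=blob('top',b,white);w=ray(cn.reshape(-1,2),K,D,T,.022)[:,:2]
    r=cv2.minAreaRect((w*1000).astype(np.float32));print('lid',nm,r)
c,cn,a=blob('top',(85,180,175,280),lambda g:g.max(2)<60)
w=ray(cn.reshape(-1,2),K,D,T,.005)[:,:2];print('pad',cv2.minAreaRect((w*1000).astype(np.float32)))
s=1/1.5625
for z in(.06,):print('front edge',ray(np.array([[378,368],[650,392]])*s,K,D,T,z).round(4))
print('cab',ray(np.array([[393,116],[671,147]])*s,K,D,T,.1).round(4))
cv2.imwrite('pics/b.png',cv2.resize(im[100:260,250:420],(800,753))[:600] if 0 else cv2.resize(im[100:260,245:425],(675,600),interpolation=cv2.INTER_CUBIC))
E
```

```text
askew [363.39041096 202.26027397] 146 [276.15662651 130.77108434] 83 tri [ 0.5307 -0.1199  0.0355]
0.03 [[ 0.5312 -0.121   0.03  ]]
0.05 [[ 0.527  -0.1163  0.05  ]]
fin long axis -62.69710424730723
square [298.72527473 194.49450549] 182 [268.32352941 161.89705882] 68 tri [ 0.5425 -0.0017  0.0348]
0.03 [[ 0.543  -0.0021  0.03  ]]
0.05 [[ 5.385e-01 -1.000e-04  5.000e-02]]
fin long axis -88.68162643610982
lid askew ((527.7225341796875, -120.33061218261719), (109.83346557617188, 60.82880401611328), 26.96063232421875)
lid square ((541.2119750976562, -1.5557746887207031), (59.989227294921875, 105.53790283203125), 86.23416900634766)
pad ((474.60711669921875, 309.7637939453125), (159.3083038330078, 129.09576416015625), 0.9122070670127869)
front edge [[ 0.4617  0.0987  0.06  ]
 [ 0.4399 -0.2063  0.06  ]]
cab [[ 0.7458  0.0886  0.1   ]
 [ 0.7195 -0.2351  0.1   ]]
```

View pics/b.png

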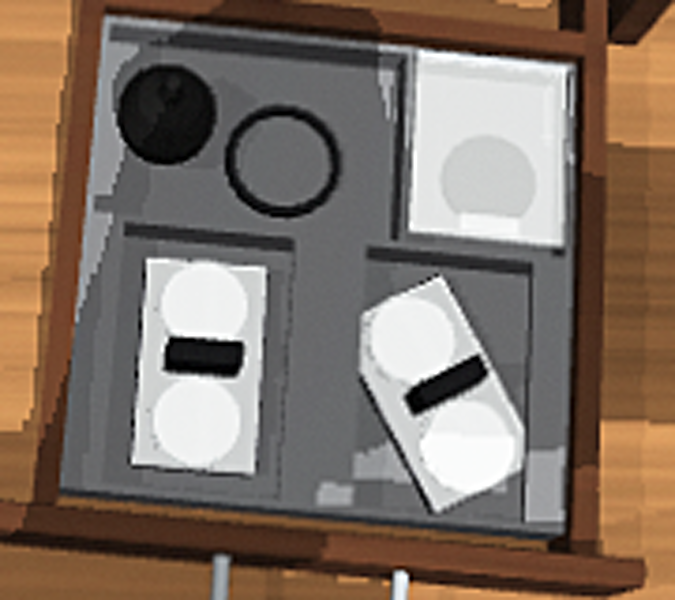

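The drawer yaw is about −4.3° and the askew case's world yaw about 27°, centred near (0.530, −0.120). The pad centre is at (0.4746, 0.3098). The crop confirms the drawer's slight clockwise tilt. First I'll transit over the case.

Emit:
{"method": "send_rows", "body": {"translation": [[1,-0.83,0],[1,-0.83,0],[1,-0.83,0],[1,-0.83,0],[1,-0.83,0]], "rotation": [[0,0,0],[0,0,0],[0,0,0],[0,0,0],[0,0,0]], "grip": [60,60,60,60,60]}}

```text
time: 0.78
eef_pos: [0.3361, -0.46, 0.1977]
tcp_rot: [0.984, 0.18, -0.0, -0.0]
contact_force: [0.2, 0.1, -0.1]
opening: 0.706
```

Emit:
{"method": "send_rows", "body": {"translation": [[1,-0.83,0],[1,-0.83,0],[1,-0.83,0],[1,-0.83,0],[1,-0.83,0]], "rotation": [[0,0,0],[0,0,0],[0,0,0],[0,0,0],[0,0,0]], "grip": [45,45,45,45,45]}}

```text
time: 1.4
eef_pos: [0.432, -0.2904, 0.1977]
tcp_rot: [0.984, 0.18, -0.0, -0.0]
contact_force: [0.5, -0.2, 0.1]
opening: 0.526
```

Emit:
{"method": "send_rows", "body": {"translation": [[1,-0.83,0],[1,-0.83,0],[1,-0.83,0],[1,-0.83,0],[1,-0.83,0]], "rotation": [[0,0,-1],[0,0,-1],[0,0,-1],[0,0,-1],[0,0,-1]], "grip": [45,45,45,45,45]}}

```text
time: 2.02
eef_pos: [0.4964, -0.1081, 0.1977]
tcp_rot: [0.921, 0.39, -0.0, -0.0]
contact_force: [0.2, -0.4, 0.3]
opening: 0.526
```

Emit:
{"method": "send_rows", "body": {"translation": [[0,0,0],[0,0,0],[0,0,0],[0,0,0],[0,0,0]], "rotation": [[0,0,-1],[0,0,-1],[0,0,-1],[0,0,-1],[0,0,-1]], "grip": [45,45,45,45,45]}}

```text
time: 2.65
eef_pos: [0.496, -0.1093, 0.1976]
tcp_rot: [0.814, 0.58, -0.0, -0.0]
contact_force: [0.2, 0.7, 0.6]
opening: 0.525
```

Emit:
{"method": "send_rows", "body": {"translation": [[0,0,0],[0,0,0],[0,0,0],[0,0,0],[0,0,0]], "rotation": [[0,0,-1],[0,0,-1],[0,0,-1],[0,0,-1],[0,0,-1]], "grip": [45,45,45,45,45]}}

```text
time: 3.28
eef_pos: [0.496, -0.1094, 0.1977]
tcp_rot: [0.669, 0.743, -0.0, -0.0]
contact_force: [0.1, 0.5, 0.0]
opening: 0.524
```

Emit:
{"method": "send_rows", "body": {"translation": [[0,0,0],[0,0,0],[0,0,0],[0,0,0],[0,0,0]], "rotation": [[0,0,-1],[0,0,-1],[0,0,-1],[0,0,-1],[0,0,0]], "grip": [45,45,45,45,45]}}

```text
time: 3.9
eef_pos: [0.4961, -0.1093, 0.1977]
tcp_rot: [0.532, 0.847, -0.0, -0.0]
contact_force: [-0.3, 0.8, -0.3]
opening: 0.525
```

```bash
python3 - <<'E'
from h import *
im,K,D,T=cam('wrist');np.savez('w1',im=im,K=K,D=D,T=T);cv2.imwrite('pics/w1.png',im)
def px(p): 
    M=np.linalg.inv(T);return cv2.projectPoints(np.array([p],float),cv2.Rodrigues(M[:3,:3])[0],M[:3,3],K,D)[0].ravel()
print(px([.529,-.12,.04]),px([.54,-.0015,.04]))
E
```

```text
[278.51644843 189.72536525] [334.64997427 102.52503978]
```

View pics/w1.png

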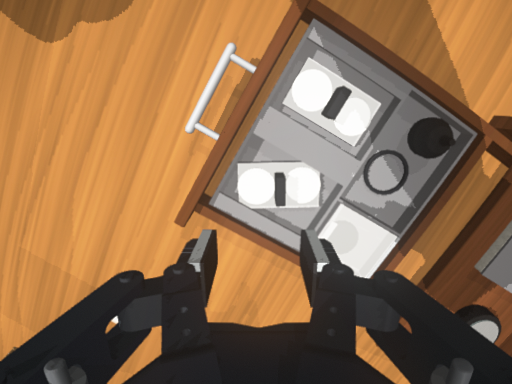

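The wrist view shows the askew case at about (279,186) with its fin at (281,189), nearly lined up with the jaws. The square case is at upper (335,100).

```bash
python3 - <<'E'
from h import *
d=np.load('w1.npz');im,K,D,T=[d[k] for k in('im','K','D','T')]
def blob(b,f):
    x0,y0,x1,y1=b;m=f(im[y0:y1,x0:x1].astype(int)).astype(np.uint8);k,l,s,c=cv2.connectedComponentsWithStats(m);i=1+np.argmax(s[1:,4])
    return c[i]+[x0,y0],(cv2.findContours((l==i).astype(np.uint8),0,1)[0][0]+[x0,y0]).reshape(-1,2)
c,cn=blob((262,165,300,212),lambda g:g.max(2)<60)
r=cv2.boxPoints(cv2.minAreaRect(cn.astype(np.float32)));w=ray(r,K,D,T,.045)[:,:2]*1000
print('fin',c,ray([c],K,D,T,.042),w.round(1).tolist())
w=ray(cn,K,D,T,.042)[:,:2]*1000;rr=cv2.minAreaRect(w.astype(np.float32));print(rr)
c,cn=blob((228,155,332,215),lambda g:g.min(2)>150)
w=ray(cn,K,D,T,.022)[:,:2]*1000;print('lid',cv2.minAreaRect(w.astype(np.float32)), ray([c],K,D,T,.022))
s={'frontout':((178,222),(298,2),.06),'right side in':((215,196),(305,246),.048)}
for k,(a,b,z) in s.items():
    p=ray([a,b],K,D,T,z);e=p[1]-p[0];print(k,p.round(4).tolist(),np.degrees(np.arctan2(e[1],e[0])))
cv2.imwrite('pics/w1c.png',cv2.resize(im[140:240,200:330],(780,600),interpolation=cv2.INTER_CUBIC))
E
```

```text
Traceback (most recent call last):
ValueError: attempt to get argmax of an empty sequence
```

```bash
python3 - <<'E'
from h import *
d=np.load('w1.npz');im,K,D,T=[d[k] for k in('im','K','D','T')]
print(im.shape,im[188,270:292].tolist())
def blob(b,f):
    x0,y0,x1,y1=b;m=f(im[y0:y1,x0:x1].astype(int)).astype(np.uint8);k,l,s,c=cv2.connectedComponentsWithStats(m);i=1+np.argmax(s[1:,4])
    return c[i]+[x0,y0],(cv2.findContours((l==i).astype(np.uint8),0,1)[0][0]+[x0,y0]).reshape(-1,2)
c,cn=blob((262,165,300,212),lambda g:g.max(2)<80)
w=ray(cn,K,D,T,.045)[:,:2]*1000;rr=cv2.minAreaRect(w.astype(np.float32));print('fin',c,ray([c],K,D,T,.042),rr)
c,cn=blob((228,155,332,215),lambda g:g.min(2)>150)
w=ray(cn,K,D,T,.022)[:,:2]*1000;print('lid',cv2.minAreaRect(w.astype(np.float32)), ray([c],K,D,T,.022))
s={'frontout':((178,222),(298,2),.06),'right side in':((215,196),(305,246),.048)}
for k,(a,b,z) in s.items():
    p=ray([a,b],K,D,T,z);e=p[1]-p[0];print(k,p.round(4).tolist(),np.degrees(np.arctan2(e[1],e[0])))
cv2.imwrite('pics/w1c.png',cv2.resize(im[140:240,200:330],(780,600),interpolation=cv2.INTER_CUBIC))
E
```

```text
(384, 512, 3) [[253, 253, 254], [253, 254, 254], [254, 254, 255], [255, 255, 255], [215, 220, 222], [90, 92, 94], [75, 76, 78], [81, 82, 83], [81, 82, 84], [81, 82, 83], [81, 82, 83], [80, 81, 83], [80, 81, 83], [78, 79, 81], [81, 83, 84], [141, 145, 147], [230, 234, 234], [248, 250, 251], [247, 249, 249], [246, 248, 249], [246, 248, 249], [246, 248, 249]]
fin [277.93846154 180.12307692] [[ 0.52262117 -0.10921319  0.042     ]] ((526.87158203125, -115.15371704101562), (9.41215991973877, 33.300514221191406), 27.062414169311523)
lid ((530.79541015625, -118.41700744628906), (132.78627014160156, 77.9378662109375), 25.687368392944336) [[ 0.53350175 -0.11559799  0.022     ]]
frontout [[0.436, -0.2026, 0.06], [0.4563, 0.0647, 0.06]] 85.66025299371374
right side in [[0.4629, -0.1579, 0.048], [0.5909, -0.1695, 0.048]] -5.152894776042146
```

View pics/w1c.png

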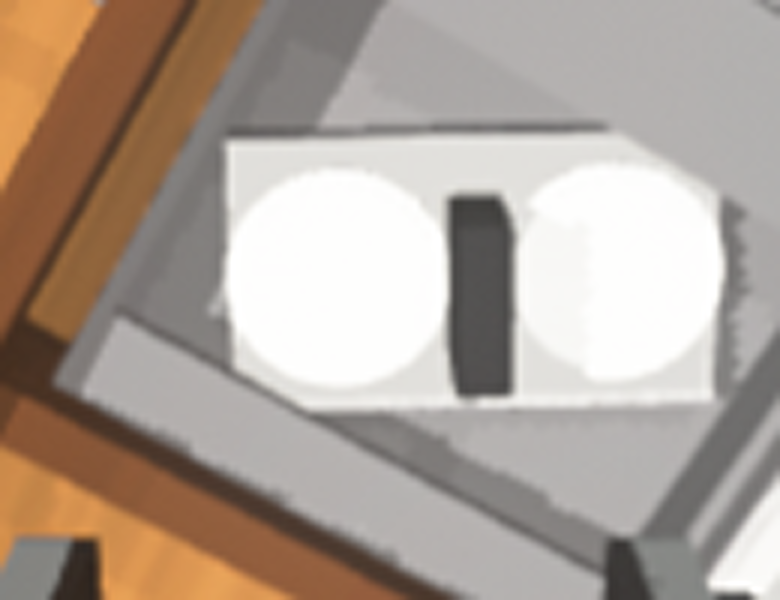

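The close crop shows the lid's long edges aligned with image x (jaw direction), two corners under the lips, and the fin top face centred at crop (484,310).

```bash
python3 - <<'E'
from h import *
d=np.load('w1.npz');im,K,D,T=[d[k] for k in('im','K','D','T')]
f=lambda *p:[[200+x/6-.4,140+y/6-.4] for x,y in p]
print(T[:3,3])
print('fin top',ray(f((484,310)),K,D,T,.052),'lid c',ray(f((473,270)),K,D,T,.022))
p=ray(f((228,138),(600,130),(310,410),(715,400)),K,D,T,.022)
for a,b in((0,1),(2,3)):e=p[b]-p[a];print(np.degrees(np.arctan2(e[1],e[0])))
s=ctrl.get_state();M=R.from_quat(s['tcp_rot']).as_matrix()
for t in([.5285,-.1195,.0],):print(M.T@(np.array(t)-s['eef_pos'])/.03)
# slot lips edges at z .034
p=ray(f((120,318),(600,565),(385,5),(720,190)),K,D,T,.034);print(p.round(4))
for a,b in((0,1),):e=p[b]-p[a];print(np.degrees(np.arctan2(e[1],e[0])))
E
```

```text
[ 0.46560264 -0.04399349  0.37257347]
fin top [[ 0.52940339 -0.11804227  0.052     ]] lid c [[ 0.52927844 -0.11811612  0.022     ]]
26.99314896895641
27.175892668001058
[-0.77478569  0.82791727  6.59155906]
[[ 0.4662 -0.1563  0.034 ]
 [ 0.5816 -0.1624  0.034 ]
 [ 0.4873 -0.0751  0.034 ]
 [ 0.5646 -0.0789  0.034 ]]
-3.0437551070739266
```

Emit:
{"method": "send_rows", "body": {"translation": [[-0.74,0.87,0],[0,0,1],[0,0,1],[0,0,1],[0,0,0.9]], "rotation": [[0,0,-0.28],[0,0,0],[0,0,0],[0,0,0],[0,0,0]], "grip": [45,45,45,45,45]}}

```text
time: 4.58
eef_pos: [0.5292, -0.1179, 0.0798]
tcp_rot: [0.522, 0.853, -0.0, -0.0]
contact_force: [-0.3, 0.1, -0.3]
opening: 0.525
```

Emit:
{"method": "send_rows", "body": {"translation": [[0,0,0.4],[0,0,0.4],[0,0,0.4],[0,0,0.4],[0,0,0.15]], "rotation": [[0,0,0],[0,0,0],[0,0,0],[0,0,0],[0,0,0]], "grip": [45,45,45,45,45]}}

```text
time: 5.2
eef_pos: [0.5291, -0.1179, 0.0277]
tcp_rot: [0.521, 0.853, -0.0, -0.001]
contact_force: [0.2, 0.5, 1.1]
opening: 0.526
```

Emit:
{"method": "send_rows", "body": {"translation": [[0,0,0],[0,0,0],[0,0,0],[0,0,0],[0,0,0]], "rotation": [[0,0,0],[0,0,0],[0,0,0],[0,0,0],[0,0,0]], "grip": [30,20,12,8,6], "squeeze": 30}}

```text
time: 5.82
eef_pos: [0.5296, -0.1181, 0.0287]
tcp_rot: [0.521, 0.853, 0.0, 0.0]
contact_force: [0.0, 0.9, -0.2]
opening: 0.071
```

```bash
python3 - <<'E'
from h import *
s=ctrl.get_state();print(s['opening'],s['contact_force'],s['eef_pos'])
im,K,D,T=cam('wrist');cv2.imwrite('pics/w2.png',im)
E
```

```text
0.07121007491409033 [ 0.04045012  0.86785277 -0.19375052] [ 0.52957425 -0.11810063  0.02868751]
```

View pics/w2.png

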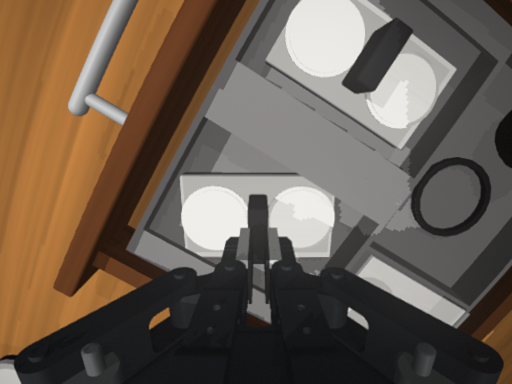

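Wrist view: the fingertips at about (258,245) look to be straddling the fin, which emerges at (258,215). However, the opening reads 6 mm, so I'll command fully shut to test the grip.

Emit:
{"method": "send_rows", "body": {"translation": [[0,0,0],[0,0,0],[0,0,0]], "rotation": [[0,0,0],[0,0,0],[0,0,0]], "grip": [0,0,0], "squeeze": 40}}

```text
time: 6.25
eef_pos: [0.5295, -0.1181, 0.0285]
tcp_rot: [0.521, 0.853, 0.0, -0.0]
contact_force: [-0.2, -0.1, -0.0]
opening: -0.003
```

```bash
python3 - <<'E'
from h import *
im,K,D,T=cam('wrist')
cv2.imwrite('pics/w3.png',cv2.resize(im[150:290,165:350],(792,600),interpolation=cv2.INTER_CUBIC))
E
```

```text
(no output)
```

View pics/w3.png

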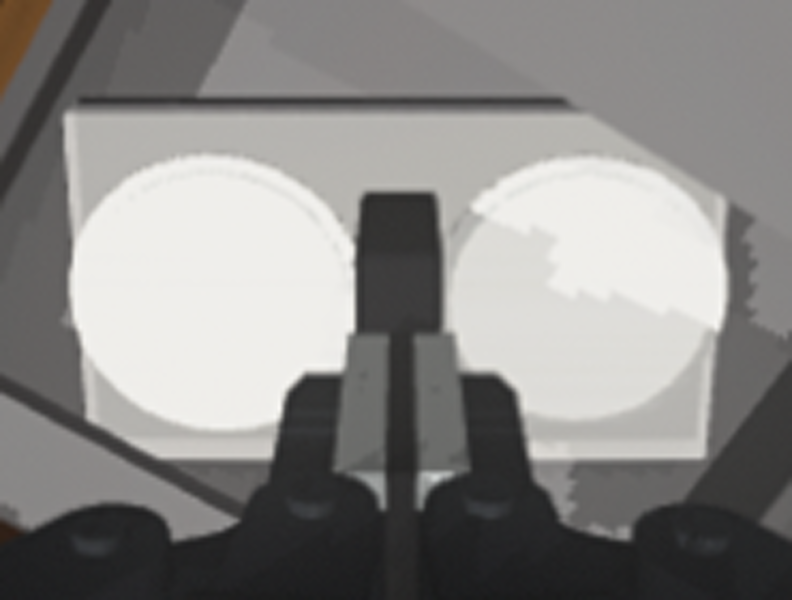

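```bash
python3 - <<'E'
from h import *
s=ctrl.get_state();im,K,D,T=cam('wrist')
M=np.linalg.inv(T)
px=lambda p:cv2.projectPoints(np.array(p,float),cv2.Rodrigues(M[:3,:3])[0],M[:3,3],K,D)[0].reshape(-1,2).round(1).tolist()
e=s['eef_pos'];Rm=R.from_quat(s['tcp_rot']).as_matrix()
g=lambda x,y,z:e+Rm@np.array([x,y,z])
print('tcp',px([e]),'tip edges x±11',px([g(.011,0,0),g(-.011,0,0),g(.011,0,-.019),g(-.011,0,-.019)]))
c=lambda *p:[[165+x/4.284-.4,150+y/4.284-.4] for x,y in p]
print('cam',T[:3,3],Rm.round(2).tolist())
q=c((70,110),(585,110),(85,425),(705,458),(162,458))
for z in(.0,.012,.022):
    p=ray(q,K,D,T,z);L=lambda a,b:np.linalg.norm(p[a]-p[b]);l=(p[1]-p[0])[:2];l/=np.linalg.norm(l);n=np.array([-l[1],l[0]])
    print(z,'width',abs(n@(p[3]-p[0])[:2]),abs(n@(p[4]-p[0])[:2]),'len',abs(l@(p[3]-p[0])[:2]))
for z in(.03,.04,.052):
    p=ray(c((360,252),(440,252),(362,192),(437,192)),K,D,T,z);print(z,'finw',np.linalg.norm(p[1]-p[0]),p.round(4).tolist())
E
```

```text
tcp [[257.2, 221.3]] tip edges x±11 [[257.2, 205.5], [257.2, 236.5], [257.0, 216.3], [257.1, 250.1]]
cam [ 0.49726631 -0.05349279  0.20331207] [[-0.46, 0.89, -0.0], [0.89, 0.46, 0.0], [0.0, -0.0, -1.0]]
0.0 width 0.06667788321175996 0.0666537076888128 len 0.11355286586173115
0.012 width 0.06274238354264836 0.06271963492106605 len 0.10685068450114019
0.022 width 0.05946280048505536 0.0594412409479437 len 0.10126553336731436
0.03 finw 0.012012796874146425 [[0.5202, -0.1121, 0.03], [0.5309, -0.1066, 0.03], [0.5163, -0.1035, 0.03], [0.5261, -0.0985, 0.03]]
0.04 finw 0.011319665886687317 [[0.5189, -0.1087, 0.04], [0.529, -0.1035, 0.04], [0.5152, -0.1006, 0.04], [0.5245, -0.0959, 0.04]]
0.052 finw 0.010487908701736413 [[0.5173, -0.1047, 0.052], [0.5266, -0.0999, 0.052], [0.5139, -0.0972, 0.052], [0.5225, -0.0928, 0.052]]
```

The gripper is fully shut with the fin not between the pads. The tip also appears at (258,228), not at the predicted ~(257,206), so the fingers seem to be above the fin. A side view will check this.

```bash
python3 - <<'E'
from h import *
s=ctrl.get_state();im,K,D,T=cam('side');M=np.linalg.inv(T)
P=np.array([s['eef_pos'],s['eef_pos']+[0,0,.04],[.5295,-.118,.052],[.5295,-.118,.022]])
p=cv2.projectPoints(P,cv2.Rodrigues(M[:3,:3])[0],M[:3,3],K,D)[0].reshape(-1,2);print(p)
x0,y0=225,85;c=cv2.resize(im[y0:y0+90,x0:x0+110],None,fx=6.5,fy=6.5,interpolation=cv2.INTER_CUBIC)
for q,col in zip(p,((0,0,255),(0,255,255),(0,255,0),(255,0,0))):cv2.circle(c,tuple(int(v) for v in (q-[x0,y0]+.5)*6.5),4,col,1)
cv2.imwrite('pics/s1.png',c)
E
```

```text
[[276.72342551 133.4137128 ]
 [277.21777669 121.23335342]
 [277.00467342 126.3575808 ]
 [276.63947473 135.34658163]]
```

View pics/s1.png

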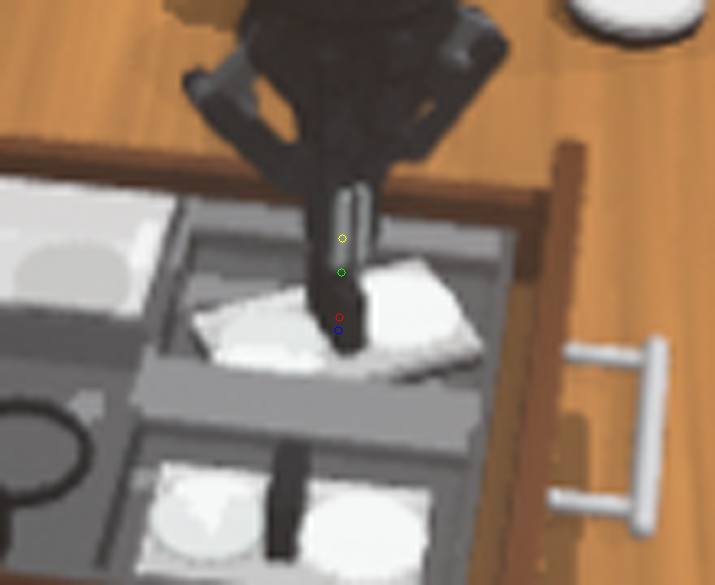

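The side view confirms it: the finger tips end at about crop (345,268), at the height of the fin's top (green dot), not at the stated TCP (red). So the real tips sit roughly 25–35 mm above the reported TCP, and the case is untouched. I'll open, go lower in small force-watched steps, then close again.

Emit:
{"method": "send_rows", "body": {"translation": [[0,0,0],[0,0,0],[0,0,0],[0,0,0],[0,0,0]], "rotation": [[0,0,0],[0,0,0],[0,0,0],[0,0,0],[0,0,0]], "grip": [35,35,35,35,35], "squeeze": 30}}

```text
time: 7.02
eef_pos: [0.5295, -0.1181, 0.0285]
tcp_rot: [0.521, 0.853, 0.0, 0.0]
contact_force: [-0.3, 0.3, 0.6]
opening: 0.409
```

Emit:
{"method": "send_rows", "body": {"translation": [[0,0,0.16],[0,0,0.17],[0,0,0.17],[0,0,0.17],[0,0,0]], "rotation": [[0,0,0],[0,0,0],[0,0,0],[0,0,0],[0,0,0]], "grip": [35,35,35,35,35]}}

```text
time: 7.65
eef_pos: [0.529, -0.1179, 0.0077]
tcp_rot: [0.521, 0.853, -0.0, -0.001]
contact_force: [-1.0, -0.1, 0.4]
opening: 0.406
```

```bash
python3 - <<'E'
from h import *
s=ctrl.get_state();print(s['eef_pos'],s['contact_force'])
im,K,D,T=cam('wrist');a=cv2.resize(im[150:300,165:350],(790,640),interpolation=cv2.INTER_CUBIC)[:600]
x0,y0=225,85;b=cv2.resize(cam('side')[0][y0:y0+90,x0:x0+110],None,fx=6,fy=6,interpolation=cv2.INTER_CUBIC)
cv2.imwrite('pics/m2.png',cv2.resize(np.hstack([cv2.resize(a,(711,540)),b]),(800,315+0)))
E
```

```text
[ 0.52896454 -0.11785031  0.00771242] [-0.95167343 -0.05404344  0.44516848]
```

View pics/m2.png

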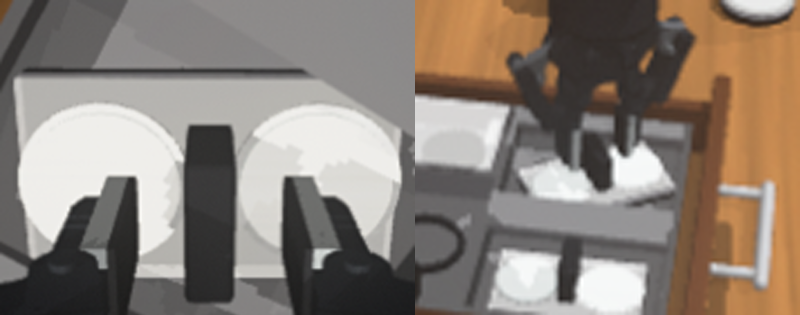

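The combined view shows the fingers straddling the fin centrally, with the tips below its top. By gap scale the tips stand about 34 mm behind the reported TCP, at z≈0.042. I'll go 9 mm lower and close.

Emit:
{"method": "send_rows", "body": {"translation": [[0,0,0.15],[0,0,0.15],[0,0,0],[0,0,0],[0,0,0]], "rotation": [[0,0,0],[0,0,0],[0,0,0],[0,0,0],[0,0,0]], "grip": [35,35,28,20,12]}}

```text
time: 8.38
eef_pos: [0.5295, -0.1181, -0.0005]
tcp_rot: [0.521, 0.854, -0.0, 0.0]
contact_force: [-0.5, -0.8, -0.0]
opening: 0.143
```

Emit:
{"method": "send_rows", "body": {"translation": [[0,0,0],[0,0,0],[0,0,0],[0,0,0]], "rotation": [[0,0,0],[0,0,0],[0,0,0],[0,0,0]], "grip": [6,2,2,2]}}

```text
time: 8.88
eef_pos: [0.5297, -0.1182, -0.0003]
tcp_rot: [0.521, 0.853, 0.0, 0.0]
contact_force: [-0.0, -0.1, 1.3]
opening: 0.131
```

Gripped the fin (11 mm opening). Now I'll turn the case square, 31.3° clockwise, while it lies on the floor.

Emit:
{"method": "send_rows", "body": {"translation": [[0,0,0],[0,0,0],[0,0,0],[0,0,0],[0,0,0]], "rotation": [[0,0,0.3],[0,0,0.6],[0,0,0.7],[0,0,0.7],[0,0,0.7]], "grip": [2,2,2,2,2], "squeeze": 45}}

```text
time: 9.5
eef_pos: [0.5297, -0.1182, -0.0003]
tcp_rot: [0.629, 0.777, 0.0, 0.0]
contact_force: [-0.2, 0.3, 1.6]
opening: 0.125
```

Emit:
{"method": "send_rows", "body": {"translation": [[0,0,0],[0,0,0],[0,0,0],[0,0,0],[0,0,0]], "rotation": [[0,0,0.7],[0,0,0.7],[0,0,0.7],[0,0,0.7],[0,0,0.46]], "grip": [2,2,2,2,2]}}

```text
time: 10.12
eef_pos: [0.5298, -0.1182, -0.0003]
tcp_rot: [0.733, 0.681, 0.0, 0.0]
contact_force: [-0.3, 0.4, 1.2]
opening: 0.13
```

Emit:
{"method": "send_rows", "body": {"translation": [[0,0,0],[0,0,0],[0,0,0]], "rotation": [[0,0,0],[0,0,0],[0,0,0]], "grip": [2,2,2]}}

```text
time: 10.5
eef_pos: [0.5297, -0.1182, -0.0003]
tcp_rot: [0.732, 0.681, 0.0, 0.0]
contact_force: [0.0, -0.7, 2.7]
opening: 0.127
```

```bash
python3 - <<'E'
from h import *
s=ctrl.get_state();print(s['eef_pos'],s['contact_force'],s['wrist_torque'])
im,K,D,T=cam('wrist');np.savez('w4',im=im,K=K,D=D,T=T);cv2.imwrite('pics/w4.png',im)
E
```

```text
[ 5.29737995e-01 -1.18180879e-01 -3.10632880e-04] [ 0.02205919 -0.71881682  2.71077718] [ 0.10289853 -0.01565147 -0.0663853 ]
```

View pics/w4.png

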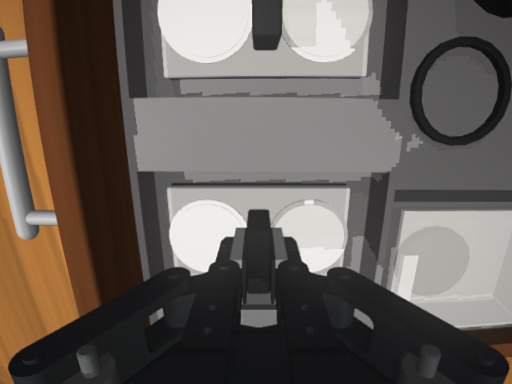

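The case now lies square: its lid edge (row 185) is parallel to the lip (row 171) with an even gap, and its corners are clear. I'll pause, then lift.

Emit:
{"method": "send_rows", "body": {"translation": [[0,0,0],[0,0,0],[0,0,0],[0,0,0],[0,0,0]], "rotation": [[0,0,0],[0,0,0],[0,0,0],[0,0,0],[0,0,0]], "grip": [2,2,2,2,2]}}

```text
time: 11.18
eef_pos: [0.5297, -0.1182, -0.0003]
tcp_rot: [0.732, 0.681, 0.0, 0.0]
contact_force: [0.0, 0.3, 6.2]
opening: 0.126
```

Emit:
{"method": "send_rows", "body": {"translation": [[0,0,0],[0,0,0],[0,0,-0.1],[0,0,-0.2],[0,0,-0.2]], "rotation": [[0,0,0],[0,0,0],[0,0,0],[0,0,0],[0,0,0]], "grip": [2,2,2,2,2]}}

```text
time: 11.8
eef_pos: [0.5289, -0.1178, 0.0142]
tcp_rot: [0.732, 0.681, -0.0, -0.001]
contact_force: [-0.1, -0.7, -1.6]
opening: 0.129
```

Emit:
{"method": "send_rows", "body": {"translation": [[0,0,-0.3],[0,0,-0.5],[0,0,-0.5],[0,0,-0.5],[0,0,-0.5]], "rotation": [[0,0,0],[0,0,0],[0,0,0],[0,0,0],[0,0,0]], "grip": [2,2,2,2,2]}}

```text
time: 12.42
eef_pos: [0.5296, -0.1182, 0.0848]
tcp_rot: [0.732, 0.681, 0.0, 0.0]
contact_force: [-0.0, 1.4, -0.8]
opening: 0.129
```

Emit:
{"method": "send_rows", "body": {"translation": [[0,0,-0.5],[0,0,-0.5],[0,0,-0.5],[0,0,-0.2],[0,0,0]], "rotation": [[0,0,0],[0,0,0],[0,0,0],[0,0,0],[0,0,0]], "grip": [2,2,2,2,2]}}

```text
time: 13.05
eef_pos: [0.5297, -0.1182, 0.1349]
tcp_rot: [0.732, 0.681, 0.0, 0.0]
contact_force: [0.4, -0.4, 0.2]
opening: 0.13
```

Emit:
{"method": "send_rows", "body": {"translation": [[0.3,-0.06,0],[0.7,-0.14,0],[0.9,-0.18,0],[0.9,-0.18,0],[0.9,-0.19,0]], "rotation": [[0,0,0],[0,0,0],[0,0,0],[0,0,0],[0,0,0]], "grip": [2,2,2,2,2]}}

```text
time: 13.68
eef_pos: [0.514, -0.0035, 0.1339]
tcp_rot: [0.732, 0.682, -0.0, -0.001]
contact_force: [-0.4, 0.3, -0.8]
opening: 0.13
```

Emit:
{"method": "send_rows", "body": {"translation": [[0.9,-0.18,0],[0.9,-0.18,0],[0.9,-0.19,0],[0.9,-0.19,0],[0.9,-0.19,0]], "rotation": [[0,0,0],[0,0,0],[0,0,0],[0,0,0],[0,0,0]], "grip": [2,2,2,2,2]}}

```text
time: 14.3
eef_pos: [0.4955, 0.133, 0.1339]
tcp_rot: [0.732, 0.682, -0.0, -0.001]
contact_force: [-0.4, -0.1, -0.9]
opening: 0.125
```

Emit:
{"method": "send_rows", "body": {"translation": [[0.9,-0.18,0],[0.9,-0.18,0],[0.9,-0.19,0],[0.9,-0.19,0],[0.9,-0.19,0]], "rotation": [[0,0,0],[0,0,0],[0,0,0],[0,0,0],[0,0,0]], "grip": [2,2,2,2,2]}}

```text
time: 14.92
eef_pos: [0.477, 0.2694, 0.1339]
tcp_rot: [0.732, 0.682, -0.001, -0.0]
contact_force: [-0.6, 0.4, -0.0]
opening: 0.129
```

Emit:
{"method": "send_rows", "body": {"translation": [[0.9,-0.14,0],[0.5,-0.07,0],[0,0,0],[0,0,0]], "rotation": [[0,0,0],[0,0,0],[0,0,-0.5],[0,0,-0.5]], "grip": [2,2,2,2]}}

```text
time: 15.42
eef_pos: [0.4745, 0.3104, 0.134]
tcp_rot: [0.701, 0.713, -0.001, -0.0]
contact_force: [-0.7, -0.6, -0.7]
opening: 0.129
```

```bash
python3 - <<'E'
from h import *
s=ctrl.get_state();print(s['time'],s['eef_pos'],s['opening'],s['contact_force'],s['tcp_rot'])
im,K,D,T=cam('wrist');a=im
b=cam('side')[0]
cv2.imwrite('pics/m3.png',np.hstack([cv2.resize(a,(400,300)),cv2.resize(b,(400,300))]))
M=R.from_quat(s['tcp_rot']).as_matrix();print(M.T@(np.array([.4746,.3098,-.0053])-s['eef_pos'])/.03)
E
```

```text
15.425 [0.47454201 0.310407   0.13399851] 0.12860237936509908 [-0.66588418 -0.57379992 -0.6870377 ] [ 7.00758519e-01  7.13398346e-01 -5.22586683e-04 -1.55670233e-04]
[-0.01789528  0.00604623  4.64328989]
```

View pics/m3.png

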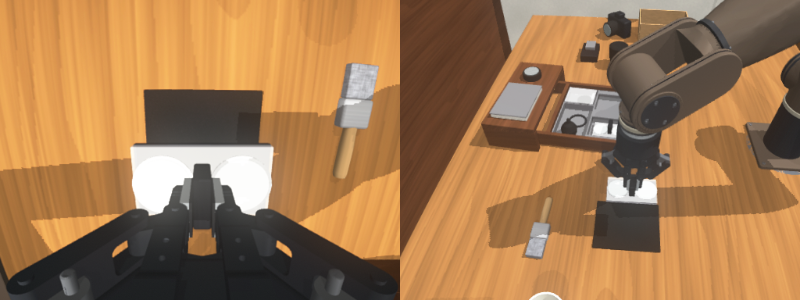

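The case is held level over the pad, its lid edge parallel to the pad's. I'll lower it, slowly at the end.

Emit:
{"method": "send_rows", "body": {"translation": [[0,0,0.4],[0,0,0.8],[0,0,0.8],[0,0,0.8],[0,0,0.6]], "rotation": [[0,0,0],[0,0,0],[0,0,0],[0,0,0],[0,0,0]], "grip": [2,2,2,2,2]}}

```text
time: 16.15
eef_pos: [0.4744, 0.3094, 0.0303]
tcp_rot: [0.702, 0.712, -0.001, -0.0]
contact_force: [-0.4, -0.3, -0.5]
opening: 0.124
```

Emit:
{"method": "send_rows", "body": {"translation": [[0,0,0.4],[0,0,0.3],[0,0,0.2],[0,0,0.1],[0,0,0.05]], "rotation": [[0,0,0],[0,0,0],[0,0,0],[0,0,0],[0,0,0]], "grip": [2,2,2,2,2]}}

```text
time: 16.77
eef_pos: [0.4758, 0.3101, 0.0012]
tcp_rot: [0.702, 0.713, 0.0, 0.0]
contact_force: [-0.7, 0.4, -1.0]
opening: 0.128
```

Emit:
{"method": "send_rows", "body": {"translation": [[0,0,0.05],[0,0,0.05],[0,0,0.05],[0,0,0.0],[0,0,0]], "rotation": [[0,0,0],[0,0,0],[0,0,0],[0,0,0],[0,0,0]], "grip": [2,2,2,2,2]}}

```text
time: 17.4
eef_pos: [0.4755, 0.3099, -0.0035]
tcp_rot: [0.702, 0.713, 0.0, 0.0]
contact_force: [-0.6, 0.2, -0.9]
opening: 0.13
```

Emit:
{"method": "send_rows", "body": {"translation": [[0,0,0.04],[0,0,0.03],[0,0,0]], "rotation": [[0,0,0],[0,0,0],[0,0,0]], "grip": [2,2,2]}}

```text
time: 17.77
eef_pos: [0.4755, 0.3099, -0.0053]
tcp_rot: [0.702, 0.713, -0.0, -0.0]
contact_force: [-0.7, -1.3, 2.1]
opening: 0.131
```

Contact (+2 N, at the expected height). I'll release slowly and retreat.

Emit:
{"method": "send_rows", "body": {"translation": [[0,0,0],[0,0,0],[0,0,0],[0,0,0],[0,0,0]], "rotation": [[0,0,0],[0,0,0],[0,0,0],[0,0,0],[0,0,0]], "grip": [12,14,18,26,35], "squeeze": 20}}

```text
time: 18.4
eef_pos: [0.4755, 0.3099, -0.0057]
tcp_rot: [0.702, 0.713, 0.0, -0.0]
contact_force: [0.2, -0.2, -0.1]
opening: 0.412
```

Emit:
{"method": "send_rows", "body": {"translation": [[0,0,0],[0,0,-0.3],[0,0,-0.5],[0,0,-0.8],[0,0,-1]], "rotation": [[0,0,0],[0,0,0],[0,0,0],[0,0,0],[0,0,0]], "grip": [35,35,35,35,35]}}

```text
time: 19.02
eef_pos: [0.4754, 0.3099, 0.0738]
tcp_rot: [0.702, 0.713, 0.0, 0.0]
contact_force: [-0.1, -0.2, -0.6]
opening: 0.412
```

Emit:
{"method": "send_rows", "body": {"translation": [[-0.5,0,-1],[-0.9,0,-1],[-0.9,0,-0.8],[-0.9,0,0],[-0.9,0,0]], "rotation": [[0,0,0],[0,0,0],[0,0,0],[0,0,0],[0,0,0]], "grip": [35,35,35,35,35]}}

```text
time: 19.65
eef_pos: [0.4779, 0.1862, 0.1585]
tcp_rot: [0.702, 0.713, 0.001, 0.001]
contact_force: [-0.0, -0.2, 0.2]
opening: 0.408
```

```bash
python3 - <<'E'
from h import *
s=ctrl.get_state();print(s['time'],s['eef_pos'],s['contact_force'])
im,K,D,T=cam('wrist');b,Kb,Db,Tb=cam('side')
np.savez('f',im=im,K=K,D=D,T=T)
cv2.imwrite('pics/m4.png',np.hstack([cv2.resize(im,(400,300)),cv2.resize(b,(400,300))]))
m=(im.min(2)>150).astype(np.uint8);n,l,st,c=cv2.connectedComponentsWithStats(m)
for i in range(1,n):
    if st[i,4]>300:
        cn=cv2.findContours((l==i).astype(np.uint8),0,1)[0][0].reshape(-1,2);w=ray(cn,K,D,T,.017)[:,:2]*1000
        print(st[i].tolist(),cv2.minAreaRect(w.astype(np.float32)))
E
```

```text
19.65 [0.47791377 0.18624718 0.15846905] [-0.02096237 -0.18164126  0.16978251]
[434, 0, 42, 115, 2322] ((684.4110107421875, 316.8096923828125), (45.20933532714844, 117.47982025146484), 3.9054391384124756)
[206, 27, 103, 62, 5635] ((475.68951416015625, 308.61322021484375), (105.32188415527344, 59.68228530883789), 0.8915186524391174)
[263, 291, 38, 36, 1101] ((513.326416015625, 0.9540042877197266), (57.174617767333984, 48.351356506347656), 86.58192443847656)
```

View pics/m4.png

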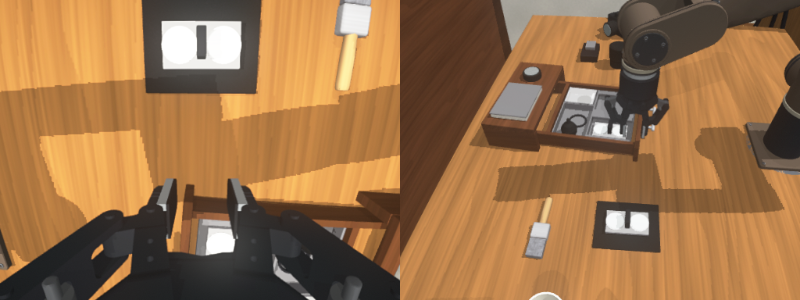

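The case lies upright at (475.7, 308.6) mm with a yaw of 0.9°, against a pad centre of (474.6, 309.8) mm and 0.9°. The robot is clear, so I'll hand in.

```bash
python3 -c "
from plant import ticket
print(ticket.sign_off())"
```

```text
the job is handed in; nothing more can be done
None
```

I turned the askew case square in its pocket, about 31° clockwise. After a pause of about 1.3 s I lifted it straight out and set it down gently on the black pad. The job took about 19.7 s.

- **Placement:** The last wrist picture puts the case about 2 mm from the pad's centre and square with it, right way up. The robot is clear and touching nothing.
- **Forces:** The end-of-move readings stayed under about 7 N, and contact with the pad read about 2 N.
- **First grasp missed:** The finger tips turned out to sit roughly 30 mm behind the reported TCP, so the first close shut on air just above the fin. The case was untouched. A side view showed the cause, and I went about 29 mm lower and gripped the fin properly.
- **Other case:** I never touched it, but I did not measure it again at the end. It appears only partly hidden in the last picture.

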